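# Set the fan dial and start it

## Task

Turn the black ribbed dial of the fan control box with a fingertip until its white pointer has clicked in at the green mark, then press the orange start button fully down and let it come up again. Work by touch only: do not lift the box or push it from its place, leave the things around it where they stand, and end with the dial still at green.

Things in the scene. Friction and masses are not known exactly. Their poses are not given: they have to be found in the camera images.
- control_box: loose grey control box on rubber feet, 150 x 200 x 44 mm (x, y, z), 2.8 kg; origin at the centre of its underside. The dial's axis stands at x -12, y +34 mm in its frame, the button at x -12, y -66 mm. Four flat 12 mm marks lie on its deck round the +x side of the dial, 63.5 mm from the axis; clockwise from above: white, blue, green, red
- dial (a joint): angle of the dial in rad, growing clockwise seen from above; it clicks into four detents: 0 (white mark), 0.55 (blue), 1.1 (green), 1.65 (red). Past half way between two it springs on to the nearer by itself. It starts at white or blue. Turning it takes up to about 0.05 N m
- dial_top (a point): centre of the dial, on its axis at rib-top height, 60 mm above the box's underside. The dial is a flat level disc, 93 mm wide, with 30 radial ribs on top (1.3 mm high), 23 to 44 mm from the axis. A fixed collar round it (109 mm outside, 7 mm lower) hides its rim: press on the ribs and move round. Sprung: it sinks from about 4 N, 5 mm to a stop at about 11 N, and turns at any depth
- pointer_tip (a point): outer end of the white pointer line on top of the dial, 45.5 mm from its axis, at the height of the rib tops
- green_mark (a point): centre of the green mark on the box's deck; the pointer points at it when the dial is at 1.1
- start_button_top (a point): centre of the top of the orange start button, 28 mm in diameter, 22 mm above the box deck, in a low black housing; pressed straight down
- start_button (a joint): travel of the start button in m: 0 up, 0.006 fully down (about 5 N); springs back up when let go
- detergent_jug: bystander: white jug with yellow cap, 99 x 177 x 348 mm, upright; origin at the centre of its underside
- tissue_box: bystander: blue and white tissue carton, 116 x 158 x 112 mm; origin at the centre of its underside
- card_box: bystander: small white and blue card box, 88 x 60 x 19 mm, lying beside the button end of the control box; origin at the centre of its underside
- charger: bystander: white wall charger, 46 x 42 x 42 mm, beside the dial end of the control box; origin at the centre of its underside
- eraser: bystander: white eraser in a green sleeve, 21 x 52 x 12 mm; origin at the centre of its underside

How it is judged:
By the outcome, as a careful person would: the job done as asked, in the order asked, and still so for the second after the job is handed in, with the robot touching nothing.
It also fails if it takes over 38 s, if anything falls off the work surface, if the arm or the gripper's body presses on something with over 40 N, if the wrist force passes 120 N, or if a joint passes its speed limit or range.

## Robot

A 6-joint arm with a two-finger parallel gripper is mounted at the origin on a cart in front of the work surface, level with it; the furniture and walls round the work are solid. World frame = base frame: x ahead of the robot, y to its left, z up, the work surface at z = 0. Lengths are in m, angles in rad, forces in N, time in s.
With the tool pointing down it reaches from about 0.275 to 0.75 m from the base axis. Payload 10.2 kg.
Tool frame: the origin (TCP) lies midway between the tips of the shut fingers; the grasp point (between the pads) lies 19 mm behind it; z points along the fingers, y is the line along which they close (so a half turn about z gives the same grasp; the last joint's range is limited). The gripper opens to 85 mm and grips with 20 to 120 N. Pads are 22 mm wide; open, the fingers measure 114 mm over their backs; the gripper's body (76 mm by 85 mm) begins 54 mm behind the grasp point. The pads swing forward as they close: fully open they stand 13 mm farther back than shut.
Start: joints at [1.068, 0.313, 1.498, -0, 1.331, -0.223], TCP at [0.145, 0.505, 0.231] pointing down, gripper open.
Joint ranges: [-2.94, 2.94], [-0.97, 2.17], [0.19, 2.56], [-1.23, 4.37], [0.02, 3.11], [-2.88, 2.88]. Speed limits (rad/s): [2.39, 2.39, 3.01, 3.14, 3.14, 3.14].

## Interface

Orientations are given as a unit quaternion [x, y, z, w].
In Python, from workcell import ctrl gives the robot as it stands.
- The arm moves only by the tool nudge_tcp, called in YAML: its name, and indented under it one key for each argument. Schema: {"type":"object","properties":{"rows":{"type":"object","properties":{"finger_gap":{"type":"array","items":{"type":"number"},"minItems":1,"maxItems":8},"dx":{"type":"array","items":{"type":"number"},"minItems":1,"maxItems":8},"dy":{"type":"array","items":{"type":"number"},"minItems":1,"maxItems":8},"dz":{"type":"array","items":{"type":"number"},"minItems":1,"maxItems":8},"drx":{"type":"array","items":{"type":"number"},"minItems":1,"maxItems":8},"dry":{"type":"array","items":{"type":"number"},"minItems":1,"maxItems":8},"drz":{"type":"array","items":{"type":"number"},"minItems":1,"maxItems":8}},"additionalProperties":false,"required":["finger_gap","dx","dy","dz","drx","dry","drz"]},"grip_force":{"type":"number"},"only":{"type":"string"},"quiet":{"type":"boolean"},"lines":{"type":"string"}},"required":["rows"],"additionalProperties":false}. rows is an object with one list for each field, all of the same length, 1 to 8, a row being the entries at one place: finger_gap (the opening from 0.0 (shut) to 1.0 (fully open)), dx, dy, dz (the shift in units of 5 mm), drx, dry, drz (a rotation vector in units of 0.1 rad); each row is the pose to reach, as a shift and turn from the pose commanded when the call began, along the tool's axes at that moment; what a row does not reach only later rows make up. A row lasts 1/8 s, in which the tool goes at most 0.0625 m and 0.188 rad, less where a joint would pass 70% of its speed; a pose out of reach is approached as far as the arm can. The fingers move at their own pace and stop on an object; grip_force is the grip in N (left out, the last holds). Time passes only in rows, so rows that do not move let the fingers close. The tool returns the time, the measured TCP pose, the force, the opening and the grip force at its end. only (a regular expression) keeps the lines of the reply that match it, lines (a string "A,B") keeps lines A to B, and quiet returns only ok. Input that does not fit is refused with a message, and nothing moves.
- ctrl.get_obs(): the state, without advancing time (a new reading comes with each control period).
- ctrl.snapshot(name): name is "side" or "top"; returns a dict with "frame" (420x560x3 uint8, red, green, blue), "vertical_fov" (degrees; the focal length in pixels is half the picture's height over the tangent of half this angle, whatever the lens; pixels are square), "cx", "cy" (the principal point, pixels), "origin" and "rotation" of the camera in the world. Camera axes: x right, y down, z forward; pixel columns grow to the right and rows downward; lengths in m; the calibration is good to about 2 mm. A picture is of the moment at which its call begins. There is no depth.
- ctrl.job_done(): hands the job in; it is judged then, once.
The state is a dict: "t": time; "qpos": joint angles; "dq": joint speeds; "joint_torque": joint torques, N m; "eef_pos": TCP position; "eef_rot": TCP orientation; "ft_force": force on the tool from outside, world axes, zero at the start; "wrist_torque": the same for the moment, N m; "width": opening from 0.0 (shut) to 1.0 (fully open); "grip_force": force on a finger pad.
Only numpy, scipy, OpenCV 4.12 (cv2) and the standard library are available. Lean on these libraries where they do the work, as an engineer would, in place of code of your own. Each camera call takes 0.05 s, during which the arm holds its last target. There are 200 camera calls.

## Working session

There is one attempt and no reset: what is moved stays moved. The work goes in short steps, Python scripts to look and compute and a tool call to move; the robot and the scene stay as the last step left them, time stands still between calls to the robot, and variables do not carry over. Pictures are saved under pics/ and viewed, at most 10 in all, crops included, and the job is handed in when it is done.

```bash
ls; mkdir -p pics
```

Run:
```python
from workcell import ctrl
import cv2,numpy as np
for n in("side","top"):
    s=ctrl.snapshot(n); cv2.imwrite(f"pics/{n}0.png",s["frame"][:,:,::-1]); np.save(f"pics/{n}0.npy",s,allow_pickle=True)
    print(n,{k:v for k,v in s.items() if k!="frame"})
print(ctrl.get_obs())
```

```text
pics
workcell.py
side {'vertical_fov': 57.06660337791922, 'cx': 281.2896992345546, 'cy': 213.96432297823708, 'origin': array([ 0.4512671 , -0.34526921,  0.88913686]), 'rotation': array([ 0.96281406, -0.10994116,  0.0250198 , -0.24551179])}
top {'vertical_fov': 44.268595497603435, 'cx': 276.1954162905348, 'cy': 210.15682345175517, 'origin': array([0.42151269, 0.079561  , 1.19819515]), 'rotation': array([-0.69671518,  0.71619962, -0.01954412,  0.03555408])}
{'t': 0.1, 'qpos': array([ 1.06760321e+00,  3.13414292e-01,  1.49833336e+00, -2.41628807e-05,
        1.33104560e+00, -2.23386399e-01]), 'dq': array([ 2.90846183e-04, -3.54698991e-04, -3.00405960e-03,  1.71855614e-03,
       -2.27301042e-03, -2.85582480e-05]), 'joint_torque': array([ 3.20164581e-03, -4.12900114e+01, -2.60141015e+01, -1.38877003e-04,
        3.10075215e-03,  1.40000105e-05]), 'eef_pos': array([0.14488548, 0.50437114, 0.2307924 ]), 'eef_rot': array([ 1.39444544e-01,  9.90229700e-01, -5.65287971e-04, -2.02348295e-04]), 'ft_force': array([ 0.00395295, -0.35288299, -0.41452042]), 'wrist_torque': array([ 0.00175336, -0.02247262,  0.0122931 ]), 'grip_force': 0.0, 'width': 0.9992310747209994}
```
View pics/side0.png

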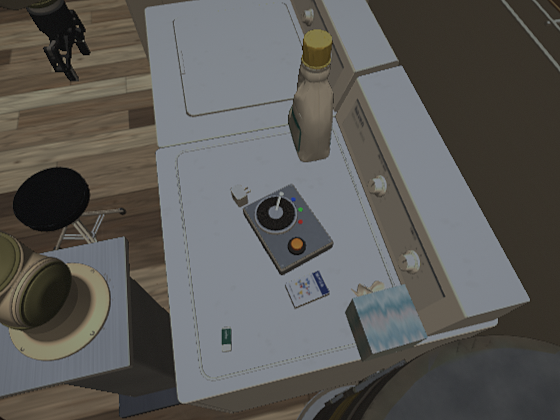

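View pics/top0.png

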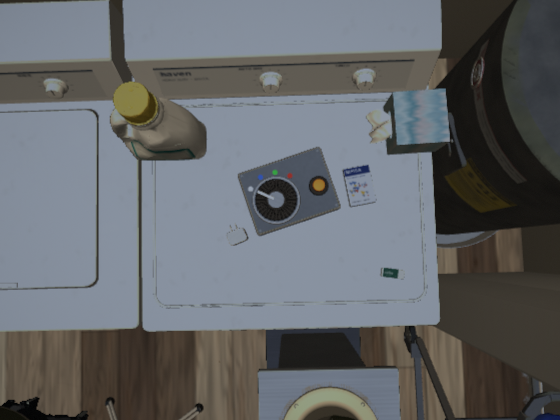

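The side view shows the box near (288,227), dial (277,212), button (297,245). In the top view the dial is at (276,199), the button at (318,186), the marks are white (250,188), blue (263,177), green (275,172) and red (290,176), and the pointer seems to aim at white. Next I'll measure these in both views and enlarge the crops.

Create h.py:
```python
import numpy as np,cv2
from scipy.spatial.transform import Rotation as R
def ray(s,uv):
    f=210/np.tan(np.radians(s["vertical_fov"]/2))
    d=R.from_quat(s["rotation"]).as_matrix()@np.array([(uv[0]-s["cx"])/f,(uv[1]-s["cy"])/f,1]); return np.array(s["origin"]),d/np.linalg.norm(d)
def plane(s,uv,z):
    o,d=ray(s,uv); return o+d*(z-o[2])/d[2]
def tri(s1,u1,s2,u2):
    A=0;b=0
    for s,u in((s1,u1),(s2,u2)):
        o,d=ray(s,u);P=np.eye(3)-np.outer(d,d);A=A+P;b=b+P@o
    p=np.linalg.solve(A,b); o,d=ray(s1,u1); return p,np.linalg.norm(np.cross(p-o,d))*2
def proj(s,p):
    f=210/np.tan(np.radians(s["vertical_fov"]/2)); c=R.from_quat(s["rotation"]).as_matrix().T@(np.array(p)-s["origin"])
    return np.array([s["cx"]+f*c[0]/c[2],s["cy"]+f*c[1]/c[2]])
def load(n): return np.load(n,allow_pickle=True).item()
def blobs(s,roi,lo,hi,amin=3):
    x0,y0,x1,y1=roi; hsv=cv2.cvtColor(s["frame"],cv2.COLOR_RGB2HSV)[y0:y1,x0:x1]
    m=cv2.inRange(hsv,lo,hi); n,_,st,c=cv2.connectedComponentsWithStats(m)
    return [(int(st[i,4]),(c[i]+[x0,y0]).round(2)) for i in range(1,n) if st[i,4]>=amin]
```

Run:
```python
from h import *
T=load("pics/top0.npy");S=load("pics/side0.npy")
RT=(235,140,345,240);RS=(235,180,340,275)
col={"orange":((8,120,90),(25,255,255)),"green":((50,90,60),(85,255,255)),"blue":((105,110,60),(130,255,255)),"red1":((0,120,60),(6,255,255)),"red2":((172,110,60),(180,255,255)),"black":((0,0,0),(180,255,45)),"white":((0,0,165),(180,45,255))}
for k,(l,h) in col.items(): print(k,blobs(T,RT,l,h),'|',blobs(S,RS,l,h))
a=cv2.resize(T["frame"][140:240,235:345],None,fx=3.6,fy=3.6,interpolation=cv2.INTER_CUBIC)
b=cv2.resize(S["frame"][180:280,235:345],None,fx=3.6,fy=3.6,interpolation=cv2.INTER_CUBIC)
cv2.imwrite("pics/c0.png",np.hstack([a,b])[:,:,::-1])
```

```text
orange [(119, array([318.48, 184.55]))] | [(101, array([296.5 , 243.29]))]
green [(26, array([274.5, 172. ]))] | [(21, array([300., 209.]))]
blue [(24, array([260.  , 176.71]))] | [(17, array([293.  , 198.82])), (6, array([314.17, 273.17])), (3, array([318.67, 273.  ]))]
red1 [(16, array([289.38, 175.25]))] | [(15, array([300.07, 221.4 ]))]
red2 [] | []
black [(133, array([317.74, 186.19])), (1029, array([276.35, 199.78]))] | [(784, array([275.13, 213.95])), (216, array([289.12, 253.62])), (119, array([296.18, 248.1 ]))]
white [(13, array([250.15, 188.46])), (22, array([265.14, 194.5 ]))] | []
```

View pics/c0.png

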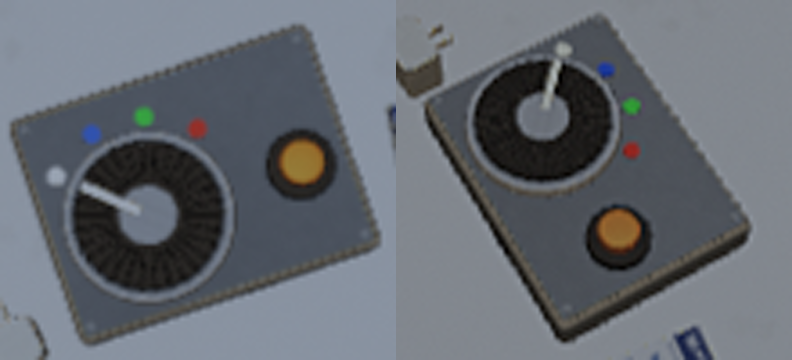

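The crops show the pointer on the white mark, so the dial is at 0 and has to turn 1.1 rad clockwise. The dial face is flat. Next I'll triangulate and fit the box frame.

Run:
```python
from h import *
np.set_printoptions(precision=4,suppress=True)
T=load("pics/top0.npy");S=load("pics/side0.npy")
cS=lambda x,y:(235+(x-396+.5)/3.6-.5,180+(y+.5)/3.6-.5)
# dial rims by ellipse fit of dark blob
def dial(s,roi):
    x0,y0,x1,y1=roi;g=cv2.cvtColor(s["frame"],cv2.COLOR_RGB2HSV)[y0:y1,x0:x1]
    m=cv2.inRange(g,(0,0,0),(180,255,45));c=max(cv2.findContours(m,0,1)[0],key=cv2.contourArea);e=cv2.fitEllipse(cv2.convexHull(c));return np.array(e[0])+[x0,y0],e[1]
dT,a=dial(T,(250,170,305,230));dS,b=dial(S,(250,185,300,236));print(dT,a,dS,b)
P={"dial":(dT,dS),"button":((318.48,184.55),(296.5,243.29)),"green":((274.5,172),(300,209)),"blue":((260,176.71),(293,198.82)),"red":((289.38,175.25),(300.07,221.4)),"white":((250.15,188.46),cS(564,49))}
W={}
for k,(u,v) in P.items():
    p,g=tri(T,u,S,v);W[k]=p;print(k,p,"gap",g)
d=W["dial"]
for k in("white","blue","green","red","button"):
    v=(W[k]-d)[:2];print(k,np.linalg.norm(v),np.arctan2(v[1],v[0]))
for k,z in(("dial",.06),("button",.066),("white",.044),("blue",.044),("green",.044),("red",.044)): print(k,plane(T,P[k][0],z)[:2],plane(S,P[k][1],z)[:2])
```

```text
[275.6603 199.3923] (40.72808837890625, 41.41021728515625) [275.2162 213.2128] (32.98464584350586, 37.5949592590332)
dial [0.5349 0.1049 0.0535] gap 0.00099487881686827
button [0.5643 0.0093 0.065 ] gap 0.00011809910620734183
green [0.598 0.106 0.047] gap 4.3156442875832414e-05
blue [0.5882 0.1389 0.0467] gap 0.00031993300076537805
red [0.5898 0.0727 0.0457] gap 8.367229984808807e-05
white [0.5626 0.1617 0.0468] gap 0.0004408082121548962
white 0.06321831852610407 1.1169035877959217
blue 0.06324955798144105 0.5682286527848399
green 0.06311292410592721 0.01758648936918617
red 0.06361094467252724 -0.5297602944043541
button 0.10002441996260719 -1.2720288255796866
dial [0.5347 0.1047] [0.5337 0.1013]
button [0.5642 0.0093] [0.5641 0.0088]
white [0.5627 0.1619] [0.5632 0.1634]
blue [0.5887 0.139 ] [0.5884 0.1404]
green [0.5984 0.106 ] [0.5985 0.1076]
red [0.59   0.0727] [0.59   0.0736]
```

All measured points hold up:
- The marks lie 63 mm from the axis, 0.55 rad apart.
- The button is 100.0 mm from the dial.
- Triangulated heights are about 65 mm for the button and 46 mm for the marks.

The dial axis is at (0.535, 0.1045). I'll shut the gripper and move above the rib ring on its −x side, at r = 33 mm with tool x pointing radially outward.

The rows are not in the units I measure in: shifts go in units of 5 mm and turns go in units of 0.1 rad. I convert before sending: -0.4 m is -80, -0.35 m is -70.

nudge_tcp:
  rows: {"finger_gap":[0, 0, 0, 0, 0, 0, 0, 0], "dx":[-10, -20, -30, -40, -50, -60, -70, -80], "dy":[-6, -12, -18, -24, -30, -36, -42, -48], "dz":[0, 0, 0, 0, 0, 0, 0, 0], "drx":[0, 0, 0, 0, 0, 0, 0, 0], "dry":[0, 0, 0, 0, 0, 0, 0, 0], "drz":[0, 0, 0, 0, 0, 0, 0, 0]}
  grip_force: 20

```text
t: 1.1
eef_pos: [0.4641, 0.1618, 0.2311]
eef_rot: [0.14, 0.99, 0.0, -0.0]
ft_force: [0.4, 0.5, 0.6]
width: 0.001
grip_force: 0.0
```

nudge_tcp:
  rows: {"finger_gap":[0, 0, 0, 0, 0], "dx":[-10.4, -10.4, -10.4, -10.4, -10.4], "dy":[-7.4, -7.4, -7.4, -7.4, -7.4], "dz":[6, 16, 26.2, 26.2, 26.2], "drx":[0, 0, 0, 0, 0], "dry":[0, 0, 0, 0, 0], "drz":[0, 0, 0, 0, 0]}

```text
t: 1.72
eef_pos: [0.5039, 0.1137, 0.1022]
eef_rot: [0.139, 0.99, 0.0, 0.001]
ft_force: [0.8, 0.1, 0.5]
width: 0.001
grip_force: 0.0
```

```bash
python3 -c "
from workcell import ctrl;o=ctrl.get_obs();print(o['eef_pos'],o['eef_rot'],o['ft_force'],o['qpos'])"
```

```text
[0.50390403 0.1137079  0.10221981] [1.39276664e-01 9.90252616e-01 1.75590901e-04 1.31799696e-03] [0.75560799 0.0716385  0.53112853] [-5.14415900e-03  4.34595255e-01  1.68891836e+00 -6.70133941e-06
  1.01541976e+00 -1.29647487e+00]
```

Over the contact point as planned. I'll lower and feel for the ribs.

Converted, 0.036 m is 7.2, 0.02 m is 4.

nudge_tcp:
  rows: {"finger_gap":[0, 0, 0], "dx":[0, 0, 0], "dy":[0, 0, 0], "dz":[4, 7.2, 7.2], "drx":[0, 0, 0], "dry":[0, 0, 0], "drz":[0, 0, 0]}

```text
t: 2.1
eef_pos: [0.5029, 0.1136, 0.0644]
eef_rot: [0.139, 0.99, -0.0, -0.0]
ft_force: [0.6, -0.3, -0.4]
width: 0.004
grip_force: 0.0
```

nudge_tcp:
  rows: {"finger_gap":[0, 0, 0, 0], "dx":[0, 0, 0, 0], "dy":[0, 0, 0, 0], "dz":[0.6, 1.2, 1.2, 1.2], "drx":[0, 0, 0, 0], "dry":[0, 0, 0, 0], "drz":[0, 0, 0, 0]}

```text
t: 2.6
eef_pos: [0.5033, 0.1136, 0.0588]
eef_rot: [0.139, 0.99, 0.0, 0.001]
ft_force: [0.5, 0.2, 4.2]
width: 0.002
grip_force: 2.4
```

Converted, 0.003 m is 0.6.

nudge_tcp:
  rows: {"finger_gap":[0, 0, 0], "dx":[0, 0, 0], "dy":[0, 0, 0], "dz":[0.6, 0.6, 0.6], "drx":[0, 0, 0], "dry":[0, 0, 0], "drz":[0, 0, 0]}

```text
t: 2.98
eef_pos: [0.5033, 0.1136, 0.056]
eef_rot: [0.139, 0.99, 0.0, 0.001]
ft_force: [-1.3, 1.2, 8.4]
width: -0.003
grip_force: 4.2
```

nudge_tcp:
  rows: {"finger_gap":[0, 0, 0, 0, 0, 0, 0], "dx":[-0.1, -0.42, -0.94, -1.64, -2.5, -3.6, -3.6], "dy":[1.18, 2.32, 3.4, 4.36, 5.16, 5.88, 5.88], "dz":[0, 0, 0, 0, 0, 0, 0], "drx":[0, 0, 0, 0, 0, 0, 0], "dry":[0, 0, 0, 0, 0, 0, 0], "drz":[1.8, 3.6, 5.4, 7.2, 9, 11, 11]}

```text
t: 3.85
eef_pos: [0.5288, 0.1374, 0.056]
eef_rot: [0.637, 0.771, 0.001, 0.0]
ft_force: [-2.2, 2.7, 8.7]
width: -0.001
grip_force: 4.6
```

Force is steady at 8.7 N and the fingertip followed the arc. I'll lift straight up, move over the button, and look.

Converted, -0.1326 m is -26.52, -0.05 m is -10.

nudge_tcp:
  rows: {"finger_gap":[0, 0, 0, 0, 0, 0, 0], "dx":[0, 0, -10, -20, -26.52, -26.52, -26.52], "dy":[0, 0, 0.8, 1.6, 2.1, 2.1, 2.1], "dz":[-6, -12, -12, -12, -12, -12, -12], "drx":[0, 0, 0, 0, 0, 0, 0], "dry":[0, 0, 0, 0, 0, 0, 0], "drz":[0, 0, 0, 0, 0, 0, 0]}

```text
t: 4.72
eef_pos: [0.5634, 0.0092, 0.115]
eef_rot: [0.636, 0.771, -0.0, -0.0]
ft_force: [-0.0, 0.5, -0.3]
width: 0.003
grip_force: 0.0
```

Run:
```python
from h import *
from workcell import ctrl
np.set_printoptions(precision=4,suppress=True)
I=[]
for n,r in(("top",(225,140,345,240)),("side",(225,180,345,280))):
    s=ctrl.snapshot(n);np.save(f"pics/{n}1.npy",s,allow_pickle=True)
    x0,y0,x1,y1=r;I.append(cv2.resize(s["frame"][y0:y1,x0:x1],None,fx=3.3,fy=3.3,interpolation=cv2.INTER_CUBIC))
    print(n,"green",blobs(s,r,(50,90,60),(85,255,255)),"white",blobs(s,r,(0,0,150),(180,45,255)),"red",blobs(s,r,(0,120,60),(6,255,255)))
cv2.imwrite("pics/c1.png",np.hstack(I)[:,:,::-1])
```

```text
top green [(26, array([274.5, 172. ]))] white [(3187, array([246.52, 181.98])), (222, array([325.62, 157.23])), (36, array([275.31, 187.69])), (17, array([250.12, 188.59])), (29, array([340.62, 191.59])), (74, array([290.65, 203.07]))] red [(6, array([288.33, 175.17]))]
side green [] white [(3791, array([280.24, 244.36])), (3, array([248.67, 202.67])), (3, array([278.33, 210.67]))] red []
```

View pics/c1.png

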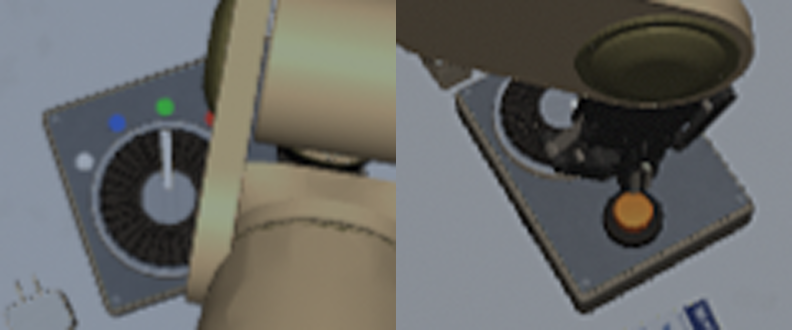

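The crop shows the pointer on green: the line is centred at (275.3,187.7) and the green mark is still at (274.5,172.0), so the box has not moved. The fingertip is over the button, so I'll press it next.

Converted, 0.052 m is 10.4, 0.05 m is 10.

nudge_tcp:
  rows: {"finger_gap":[0, 0, 0, 0, 0, 0], "dx":[0.04, 0.04, 0.04, 0.04, 0.04, 0.04], "dy":[0.16, 0.16, 0.16, 0.16, 0.16, 0.16], "dz":[4, 9, 9, 10, 10.4, 10.4], "drx":[0, 0, 0, 0, 0, 0], "dry":[0, 0, 0, 0, 0, 0], "drz":[0, 0, 0, 0, 0, 0]}

```text
t: 5.58
eef_pos: [0.565, 0.0091, 0.064]
eef_rot: [0.636, 0.771, 0.001, 0.001]
ft_force: [0.9, 1.8, 2.3]
width: -0.004
grip_force: 1.3
```

nudge_tcp:
  rows: {"finger_gap":[0, 0, 0], "dx":[0, 0, 0], "dy":[0, 0, 0], "dz":[0.3, 0.6, 0.6], "drx":[0, 0, 0], "dry":[0, 0, 0], "drz":[0, 0, 0]}

```text
t: 5.95
eef_pos: [0.565, 0.009, 0.0606]
eef_rot: [0.636, 0.771, 0.0, 0.0]
ft_force: [2.2, 3.6, 5.1]
width: -0.0
grip_force: 2.3
```

nudge_tcp:
  rows: {"finger_gap":[0, 0, 0], "dx":[0, 0, 0], "dy":[0, 0, 0], "dz":[0.2, 0.2, 0.2], "drx":[0, 0, 0], "dry":[0, 0, 0], "drz":[0, 0, 0]}

```text
t: 6.32
eef_pos: [0.565, 0.009, 0.06]
eef_rot: [0.636, 0.771, 0.0, 0.0]
ft_force: [0.7, 2.9, 9.2]
width: -0.001
grip_force: 4.4
```

The force jumps from 5 to 9 N over 0.6 mm, so this is probably the stop. I'll push 1 mm more to confirm, then release and lift straight up.

nudge_tcp:
  rows: {"finger_gap":[0, 0, 0], "dx":[0, 0, 0], "dy":[0, 0, 0], "dz":[0.2, 0.2, 0.2], "drx":[0, 0, 0], "dry":[0, 0, 0], "drz":[0, 0, 0]}

```text
t: 6.7
eef_pos: [0.5651, 0.009, 0.0598]
eef_rot: [0.636, 0.771, 0.0, 0.001]
ft_force: [-2.2, 3.3, 16.9]
width: -0.003
grip_force: 8.3
```

nudge_tcp:
  rows: {"finger_gap":[0, 0, 0, 0, 0, 0], "dx":[0, 0, 0, 0, 0, 0], "dy":[0, 0, 0, 0, 0, 0], "dz":[-1, -4, -12, -22, -30, -30], "drx":[0, 0, 0, 0, 0, 0], "dry":[0, 0, 0, 0, 0, 0], "drz":[0, 0, 0, 0, 0, 0]}

```text
t: 7.45
eef_pos: [0.5653, 0.0086, 0.2115]
eef_rot: [0.636, 0.771, 0.001, 0.002]
ft_force: [0.1, 0.2, -0.8]
width: -0.002
grip_force: 0.0
```

```bash
python3 -c "
from workcell import ctrl;o=ctrl.get_obs();print(o['eef_pos'],o['eef_rot'])"
```

```text
[0.56525173 0.00856642 0.21148612] [0.63647226 0.77129569 0.00090317 0.00227955]
```

The stop was reached firmly: 17 N with only 0.2 mm more travel. I'll back off toward the base and check the whole scene.

Converted, -0.2 m is -40, 0.02 m is 4.

nudge_tcp:
  rows: {"finger_gap":[0, 0, 0, 0, 0, 0], "dx":[2, 4, 6, 8, 8, 8], "dy":[-10, -20, -30, -40, -40, -40], "dz":[0, 0, 0, 0, 0, 0], "drx":[0, 0, 0, 0, 0, 0], "dry":[0, 0, 0, 0, 0, 0], "drz":[0, 0, 0, 0, 0, 0]}

```text
t: 8.2
eef_pos: [0.3608, 0.0101, 0.2082]
eef_rot: [0.637, 0.771, -0.0, -0.0]
ft_force: [0.3, -0.4, -0.2]
width: 0.002
grip_force: 0.0
```

Run:
```python
from h import *
from workcell import ctrl
np.set_printoptions(precision=4,suppress=True)
I=[]
for n,r in(("top",(235,140,345,240)),("side",(235,180,345,280))):
    s=ctrl.snapshot(n);o=load(f"pics/{n}0.npy");x0,y0,x1,y1=r
    for k,c in(("orange",((8,120,90),(25,255,255))),("green",((50,90,60),(85,255,255))),("white",((0,0,165),(180,45,255)))): print(n,k,blobs(o,r,*c)[:4],'->',blobs(s,r,*c)[:4])
    I.append(np.hstack([s["frame"],]))
cv2.imwrite("pics/f.png",cv2.resize(np.hstack([I[0][60:300,100:500],I[1][20:380,150:450][:240]]),(798,274),interpolation=cv2.INTER_AREA)[:,:,::-1])
```

```text
top orange [(119, array([318.48, 184.55]))] -> [(119, array([318.48, 184.55]))]
top green [(26, array([274.5, 172. ]))] -> [(26, array([274.5, 172. ]))]
top white [(13, array([250.15, 188.46])), (22, array([265.14, 194.5 ]))] -> [(20, array([275.05, 188.25])), (13, array([250.15, 188.46]))]
side orange [(101, array([296.5 , 243.29]))] -> [(103, array([296.45, 243.36]))]
side green [(21, array([300., 209.]))] -> [(21, array([300., 209.]))]
side white [] -> [(3, array([280.33, 193.67])), (3, array([288., 209.])), (3, array([284., 210.]))]
```

View pics/f.png

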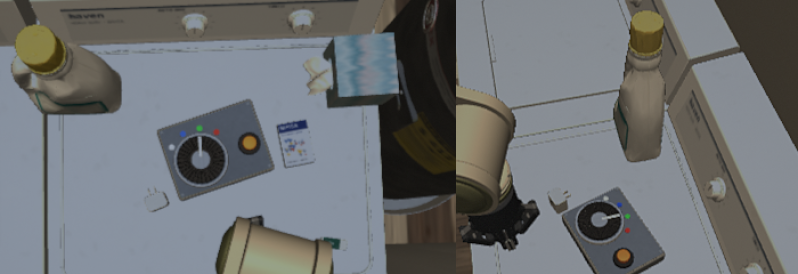

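The final view shows the pointer on green: the line's centroid is at (275.0,188.2) and the mark at (274.5,172.0). The button is up, the box shows no pixel shift, and the bystanders look undisturbed. The robot is clear of everything.

```bash
python3 -c "
from workcell import ctrl;print(ctrl.job_done())"
```

```text
the job is handed in; nothing more can be done
None
```

The dial is clicked in at green, the start button was pressed to its stop and came back up, the box did not move in the camera views, and the job was handed in at about 8 s.

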